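# Change the batch in a clamshell drilling jig

## Robot

A 6-joint arm with a two-finger parallel gripper is mounted at the origin on a cart in front of the work surface, level with it; the furniture and walls round the work are solid. World frame = base frame: x ahead of the robot, y to its left, z up, the work surface at z = 0. Lengths are in m, angles in rad, forces in N, time in s.
With the tool pointing down it reaches from about 0.275 to 0.875 m from the base axis. Payload 12.5 kg.
Tool frame: the origin (TCP) lies on the centre line of the jaws, within the pads' length; the fingertips stand r.finger_overhang ahead of it and the grasp point (between the pads) lies 3 mm ahead of it (r.finger_overhang is the distance from the TCP to the fingertips, in m); z points along the fingers, y is the direction in which the jaws open and shut (so a half turn about z gives the same grasp; the last joint's range is limited). The gripper opens to 85 mm and grips with 20 to 120 N. Pads are 22 mm wide; open, the fingers measure 114 mm over their backs; the gripper's body (76 mm by 85 mm) begins 54 mm behind the grasp point. The pads swing forward as they close: fully open they stand 13 mm farther back than shut.
Start: joints at [1.149, 0.351, 1.652, -0, 1.139, -0.085], TCP at [0.182, 0.519, 0.253] pointing down, gripper open.
Joint ranges: [-2.75, 2.75], [-0.79, 2.1], [0.01, 2.65], [-1.57, 4.71], [0.07, 3.14], [-2.87, 2.87]. Speed limits (rad/s): [2.22, 2.22, 2.79, 3.14, 3.14, 3.14].

## Interface

Orientations are given as a unit quaternion [x, y, z, w].
In Python, from cell import r, optics gives the robot as it stands. The module is installed in compiled form; this text tells all that it offers. Calls block until the motion is done:
- r.move_to(position, orientation): joint-space move of the TCP to a pose.
- r.move_linear(position, rot=None, vel=0.15): straight line of the TCP; rot=None keeps the orientation; vel is the mean speed in m/s.
- r.set_joints(angles): joint-space move.
- r.set_gripper(opening, squeeze=None): opening from 0.0 (shut) to 1.0 (fully open); squeeze is the grip in N (None keeps the last); returns when the fingers have stopped.
- r.sleep(seconds).
- r.inverse_kinematics(position, orientation): joint angles nearest the present ones, or None.
- optics.get_image(name): name is "scene" or "top" or "wrist"; returns a dict with "pixels" (384x512x3 uint8, red, green, blue), "depth" (384x512 float32, m along the optical axis (not along the pixel's ray), 0 where there is no reading), "fx", "fy", "cx", "cy" (pixels), "D" ([k1, k2, p1, p2, k3] as OpenCV has them; the pictures are not rectified), "camera_from_world" (4x4, takes a point from world to camera coordinates); the wrist camera has in their place "mount" (4x4, takes a point from camera to tool coordinates, whose origin is the TCP and whose axes are the flange's). Camera axes: x right, y down, z forward; pixel columns grow to the right and rows downward; lengths in m; the calibration is good to about 2 mm. A picture is of the moment at which its call begins: read the wrist's pose just before it.
A pose or a line that the arm cannot do raises r.PlanningError and nothing moves.
- r.hand_in(): hands the job in, once; it reports no verdict.
Readings, each from a call of its own:
- r.current_t(): time.
- r.current_q(): joint angles.
- r.current_qvel(): joint speeds.
- r.current_effort(): joint torques, N m.
- r.current_tool_pos(): TCP position.
- r.current_ee_rot(): TCP orientation.
- r.current_contact_force(): force on the tool from outside, world axes, zero at the start.
- r.current_torque(): the same for the moment, N m.
- r.current_opening(): opening from 0.0 (shut) to 1.0 (fully open).
Only numpy, scipy, OpenCV 4.12 (cv2) and the standard library are available. Lean on these libraries where they do the work, as an engineer would, in place of code of your own. Each camera call takes 0.05 s, during which the arm holds its last target. There are 200 camera calls.

## Task

Press the release button of the clamshell drilling jig so that its lid springs open, and put the oak blocks left in it into the tray. Then slide every pine strip over the bench, never lifting it off, lengthways into an empty lane of the jig until it is fully home against the stop at the back, one to a lane. Finally swing the lid down until it latches shut, leaving the other things alone.

Things in the scene. Friction and masses are not known exactly. Their poses are not given: they have to be found in the camera images.
- clamshell: the fixed plywood clamshell drilling jig, 206 mm wide without its latch. Origin on the bench in the middle of the middle lane; its x points from the open mouth to the stop at the back (about world -y), its y to the latch housing (about world +x). Three lanes along x, centred at y = -64, 0, +64 mm, with the bench as their floor (no step). A pine strip that is home has its centre at x = +6 mm
- mouth (a point): middle of the jig's mouth (jig x = -62 mm), where the lanes begin, on the bench. The lanes are 54 mm wide, parted and flanked by fences 10 to 12 mm wide, only 12 mm high, with rounded ends at the mouth
- stop (a point): foot of the middle of the stop's face (jig x = +66 mm), which closes the lanes at the back; the stop is a block 24 mm thick and 38 mm high
- lid (a joint): angle of the jig's plywood lid: about 0 shut and latched (plays 0.01), 1.65 open at its stop, a little beyond upright. A spring always drives it open (about 2 N at its front edge, less when open); it stays shut only if latched. To shut it, push it over from behind, then press its front edge down, best beside the latch, with up to about 15 N, to -0.03 if need be; the sprung bolt snaps over its catch
- lid_edge (a point): middle of the lid's front edge on its outer (top) face, 140 mm from the hinge axis; moves with the lid. The lid is 206 mm wide, 8 mm thick, reaches 146 mm from the hinge; shut, its underside is 40 mm over the bench, and a 6 mm skirt under its front edge hangs down to 14 mm over the bench across the mouth (jig x -70 to -64 mm)
- lid_hinge (a point): middle of the hinge axis, over the stop block, 44 mm over the bench; the axis runs along the jig's y
- button (a joint): travel of the release button in m, 0 up to 0.008 fully down; it takes about 2 N at first and 5 N at the bottom, and lets the lid go at 5 to 7 mm. It springs back up; the latch bolt moves with it
- button_top (a point): centre of the top of the round black button, 26 mm across, 81 mm over the bench when up, pressed straight down. It stands on the grey latch housing (52 mm along jig x, 42 along jig y, 66 mm high, centred under the button, at jig x = -35, y = +153 mm); a low rail, 10 mm high, joins the housing to the stop block
- tray: low open wooden tray, fixed, 210 mm along its x, 130 mm along its y, 22 mm high, walls and floor 6 mm; origin under its centre
- screwdriver: loose screwdriver lying on the 36 mm high boards along the back of the work area, 183 mm long, to be left alone
- sander: loose sanding block, 66 x 110 x 33 mm, to be left alone
- marker_pen: loose marker pen on the same boards, 128 mm long, to be left alone
- oak_1_mid (a point): centre of an oak block (brown, 32 x 90 x 32 mm, its length along its y), lying in a lane of the jig at the start; two or three of them are there
- pine_1_mid (a point): centre of a pine strip (45 x 120 x 25 mm, its length along its y, 25 mm high), lying flat on the bench at the start; two or three are there
- oak_2_mid (a point): centre of an oak block (brown, 32 x 90 x 32 mm, its length along its y), lying in a lane of the jig at the start; two or three of them are there
- pine_2_mid (a point): centre of a pine strip (45 x 120 x 25 mm, its length along its y, 25 mm high), lying flat on the bench at the start; two or three are there
- oak_3_mid (a point): centre of an oak block (brown, 32 x 90 x 32 mm, its length along its y), lying in a lane of the jig at the start; two or three of them are there
- pine_3_mid (a point): centre of a pine strip (45 x 120 x 25 mm, its length along its y, 25 mm high), lying flat on the bench at the start; two or three are there

How it is judged:
On the way, in this order (a step that is already met when the one before it is completed fails the run):
1. the lid has sprung open to its stop (value of joint lid above 1.5 rad), for 0.2 s.
2. with the lid open, every oak block is in the tray and every pine strip is home in a lane (value of joint lid above 1.3 rad and x of pine_1_mid in the frame of clamshell between -0.002 and 0.02 m and y of pine_1_mid in the frame of clamshell between -0.085 and 0.085 m and height (world z) of each of pine_1_mid, pine_2_mid, pine_3_mid below 0.018 m and angle between the y axis of each of pine_1_mid, pine_2_mid, pine_3_mid and the x axis of clamshell, either way round below 0.15 rad and x of pine_2_mid in the frame of clamshell between -0.002 and 0.02 m and y of pine_2_mid in the frame of clamshell between -0.085 and 0.085 m and x of pine_3_mid in the frame of clamshell between -0.002 and 0.02 m and y of pine_3_mid in the frame of clamshell between -0.085 and 0.085 m and x of oak_1_mid in the frame of tray between -0.092 and 0.092 m and y of oak_1_mid in the frame of tray between -0.05 and 0.05 m and z of each of oak_1_mid, oak_2_mid, oak_3_mid in the frame of tray below 0.065 m and x of oak_2_mid in the frame of tray between -0.092 and 0.092 m and y of oak_2_mid in the frame of tray between -0.05 and 0.05 m and x of oak_3_mid in the frame of tray between -0.092 and 0.092 m and y of oak_3_mid in the frame of tray between -0.05 and 0.05 m), for 0.2 s.
At the end, for the whole second after the job is handed in: the lid is latched shut (under 0.06 rad); every pine strip lies flat in a lane, lengthways (within 0.15 rad), its end within 8 mm of the stop; every oak block is inside the tray; all at rest (x of pine_1_mid in the frame of clamshell between -0.002 and 0.02 m and y of pine_1_mid in the frame of clamshell between -0.085 and 0.085 m and height (world z) of each of pine_1_mid, pine_2_mid, pine_3_mid below 0.018 m and angle between the y axis of each of pine_1_mid, pine_2_mid, pine_3_mid and the x axis of clamshell, either way round below 0.15 rad and x of pine_2_mid in the frame of clamshell between -0.002 and 0.02 m and y of pine_2_mid in the frame of clamshell between -0.085 and 0.085 m and x of pine_3_mid in the frame of clamshell between -0.002 and 0.02 m and y of pine_3_mid in the frame of clamshell between -0.085 and 0.085 m and x of oak_1_mid in the frame of tray between -0.092 and 0.092 m and y of oak_1_mid in the frame of tray between -0.05 and 0.05 m and z of each of oak_1_mid, oak_2_mid, oak_3_mid in the frame of tray below 0.065 m and x of oak_2_mid in the frame of tray between -0.092 and 0.092 m and y of oak_2_mid in the frame of tray between -0.05 and 0.05 m and x of oak_3_mid in the frame of tray between -0.092 and 0.092 m and y of oak_3_mid in the frame of tray between -0.05 and 0.05 m and value of joint lid below 0.06 rad and linear speed of each of oak_1, oak_2, oak_3, pine_1, pine_2, pine_3 below 0.02 m/s); the robot touches nothing.
It fails at once if a pine strip is lifted off the bench (its middle over 45 mm high) (height (world z) of any of pine_1_mid, pine_2_mid, pine_3_mid above 0.045 m).
It fails at once if the screwdriver, the sanding block or the marker is moved by more than 40 mm (distance of any of screwdriver, sander, marker_pen from where it was at the start of the episode above 0.04 m).
Of oak_1, oak_2, oak_3 only 2 to 3 are there at a start; the rules pass over those that are not, and their reading is None.
Of pine_1, pine_2, pine_3 only 2 to 3 are there at a start; the rules pass over those that are not, and their reading is None.
At some moment in a run one of pine_1, pine_2, pine_3 may be knocked a few centimetres aside while the robot is not near it.
Once in a run the grip may slacken for a moment while it holds something.
It also fails if it takes over 210 s, if anything falls off the work surface, if the arm or the gripper's body presses on something with over 40 N, if the wrist force passes 120 N, or if a joint passes its speed limit or range.

## Working session

There is one attempt and no reset: what is moved stays moved. The work goes in short steps, each a Python script; the robot and the scene stay as the last script left them, time stands still between calls to the robot, and variables do not carry over. Pictures are saved under pics/ and viewed, about 12 in all and at most 16, crops included, and the job is handed in when it is done.

```bash
mkdir -p pics
cat > h.py <<'E'
import numpy as np, cv2
from cell import r, optics
from scipy.spatial.transform import Rotation as R
def save(im,name): cv2.imwrite('pics/'+name+'.png',im['pixels'][:,:,::-1])
def cam_pose(im,T_tool=None):
    if 'mount' in im: return T_tool@im['mount']
    return np.linalg.inv(im['camera_from_world'])
def K(im): return np.array([[im['fx'],0,im['cx']],[0,im['fy'],im['cy']],[0,0,1]])
def tool():
    T=np.eye(4);T[:3,:3]=R.from_quat(r.current_ee_rot()).as_matrix();T[:3,3]=r.current_tool_pos();return T
def ray(im,uv,z,T_tool=None):
    "pixels (n,2) to world points on plane z"
    C=cam_pose(im,T_tool)
    n=cv2.undistortPoints(np.array(uv,float).reshape(-1,1,2),K(im),np.array(im['D'],float)).reshape(-1,2)
    d=np.c_[n,np.ones(len(n))]@C[:3,:3].T; o=C[:3,3]
    return o+d*((z-o[2])/d[:,2])[:,None]
def proj(im,P,T_tool=None):
    W=np.linalg.inv(cam_pose(im,T_tool)); rv,_=cv2.Rodrigues(W[:3,:3])
    return cv2.projectPoints(np.array(P,float).reshape(-1,1,3),rv,W[:3,3],K(im),np.array(im['D'],float))[0].reshape(-1,2)
def cloud(im,T_tool=None):
    h,w=im['depth'].shape;v,u=np.mgrid[:h,:w]
    n=cv2.undistortPoints(np.stack([u,v],-1).reshape(-1,1,2).astype(float),K(im),np.array(im['D'],float)).reshape(-1,2)
    C=cam_pose(im,T_tool);d=im['depth'].reshape(-1,1)
    return (np.c_[n,np.ones(len(n))]*d@C[:3,:3].T+C[:3,3]).reshape(h,w,3)
def down(yaw):
    "tool down, jaws (tool y) opening along world direction yaw (mod pi)"
    return R.from_euler('z',yaw)*R.from_matrix([[0,1,0],[1,0,0],[0,0,-1]])
E
python3 - <<'E'
from h import *
for n in('top','scene'):
    im=optics.get_image(n); save(im,n+'0'); np.save(n+'0.npy',im,allow_pickle=True)
    print(n,cam_pose(im).round(3),im['fx'],(im['depth']>0).mean())
print(r.finger_overhang,r.current_tool_pos(),R.from_quat(r.current_ee_rot()).as_matrix().round(3),r.current_t())
E
```

```text
top [[-0.002 -0.983  0.185  0.431]
 [-1.    -0.    -0.013  0.1  ]
 [ 0.013 -0.185 -0.983  1.081]
 [ 0.     0.     0.     1.   ]] 431.33741591782507 0.9960835774739584
scene [[ 0.613 -0.314  0.725 -0.118]
 [-0.79  -0.259  0.556 -0.468]
 [ 0.014 -0.913 -0.407  0.481]
 [ 0.     0.     0.     1.   ]] 353.6688032579427 0.9961598714192709
0.022 [0.18161379 0.51885169 0.2528273 ] [[-0.944  0.33  -0.   ]
 [ 0.33   0.944 -0.001]
 [ 0.    -0.001 -1.   ]] 0.1
```

```bash
ls pics
```

```text
scene0.png
top0.png
```

View pics/top0.png

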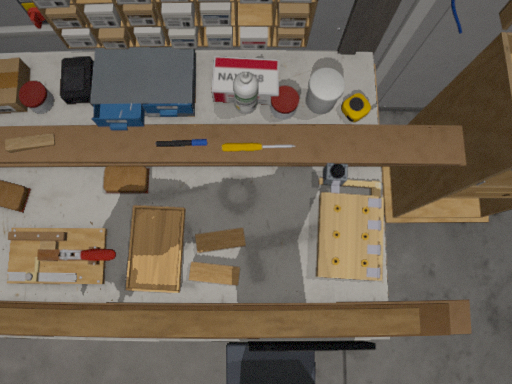

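View pics/scene0.png

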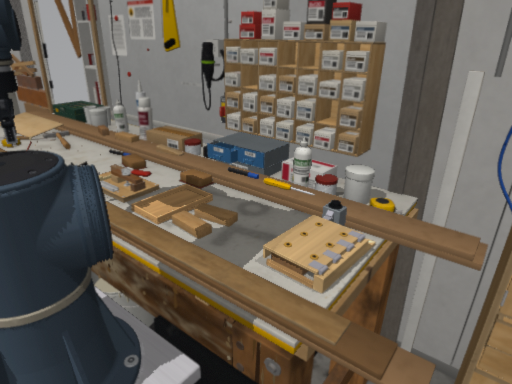

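The top view shows the shut jig at right (318–385, 190–280), with its mouth facing left and the button at (337,170). The tray is at (156,248), the sander at (126,180), two strip-like blocks at (220,240) and (214,273), and the pen and screwdriver on the back boards. I'll magnify this area and measure it.

Run:
```python
from h import *
im=np.load('top0.npy',allow_pickle=True).item()
P=cloud(im); c=im['pixels'][150:320,110:400,::-1]
cv2.imwrite('pics/crop1.png',cv2.resize(c,None,fx=2.75,fy=2.75,interpolation=cv2.INTER_CUBIC))
for uv in [(337,170),(350,235),(220,240),(214,273),(126,180),(156,248),(270,230),(250,315),(250,145),(333,186),(127,290),(183,208),(180,145),(260,147)]:
    print(uv,P[uv[1],uv[0]].round(3), im['pixels'][uv[1],uv[0]])
# heights segmentation
z=P[...,2]
def blobs(lo,hi,name,amin=150):
    m=((z>lo)&(z<hi)&(P[...,0]>0.29)&(P[...,0]<0.62)&(P[...,1]>-0.3)&(P[...,1]<0.5)).astype(np.uint8)
    m=cv2.morphologyEx(m,cv2.MORPH_OPEN,np.ones((3,3)))
    n,l,s,ce=cv2.connectedComponentsWithStats(m)
    for i in range(1,n):
        if s[i,4]<amin: continue
        p=P[l==i]; (cx,cy),(w,h),a=cv2.minAreaRect(p[:,:2].astype(np.float32)*1000)
        print(name,s[i],'c',round(cx,1),round(cy,1),'wh',round(w,1),round(h,1),'a',round(a,1),'z',np.median(p[:,2]).round(4))
blobs(.018,.031,'pine')
blobs(.012,.2,'any')
blobs(.040,.060,'lid')
blobs(.06,.1,'latch',20)
```

```text
(337, 170) [ 0.685 -0.12   0.082] [33 29 28]
(350, 235) [ 0.532 -0.153  0.047] [183 158 113]
(220, 240) [0.523 0.162 0.023] [109  85  52]
(214, 273) [0.443 0.176 0.026] [153 121  73]
(126, 180) [0.672 0.399 0.032] [130  99  60]
(156, 248) [0.505 0.323 0.002] [122  97  62]
(270, 230) [ 0.55   0.038 -0.   ] [108 103  98]
(250, 315) [0.344 0.089 0.033] [123  98  64]
(250, 145) [0.755 0.089 0.056] [174 134   0]
(333, 186) [ 0.653 -0.116  0.048] [153 153 157]
(127, 290) [ 0.401  0.393 -0.002] [115 100  89]
(183, 208) [0.603 0.255 0.022] [122  96  62]
(180, 145) [0.758 0.264 0.047] [29 32 24]
(260, 147) [0.751 0.064 0.051] [179 143   0]
pine [195 228  51  24 883] c 523.3 162.5 wh 45.2 120.2 a 8.0 z 0.0244
pine [189 261  51  24 935] c 443.4 176.0 wh 120.2 45.3 a 83.8 z 0.0246
pine [ 81 304 119   8 586] c 360.4 354.7 wh 287.3 12.6 a 89.5 z 0.0234
pine [360 304  33   7 155] c 360.6 -216.4 wh 12.4 81.4 a 2.5 z 0.0237
pine [201 306  31   6 151] c 359.0 170.6 wh 11.5 72.2 a 0.1 z 0.0239
pine [233 306  77   5 336] c 359.8 38.6 wh 182.8 9.5 a 89.8 z 0.0236
any [ 315  200   69   81 5163] c 526.6 -156.3 wh 161.9 197.9 a 85.9 z 0.0479
any [130 206  25  38 173] c 561.7 357.4 wh 54.1 96.0 a 86.6 z 0.0203
any [  75  228   41   56 1320] c 484.9 449.4 wh 100.5 136.2 a 89.9 z 0.0194
any [195 228  51  24 889] c 523.3 162.5 wh 45.2 120.2 a 8.0 z 0.0243
any [189 261  51  24 937] c 443.4 176.0 wh 120.2 45.3 a 83.8 z 0.0246
any [   78   303   335    35 10734] c 329.5 100.0 wh 79.1 799.8 a 0.0 z 0.031
lid [ 317  200   65   81 4740] c 526.2 -152.3 wh 153.0 195.8 a 85.5 z 0.0481
latch [ 75 249  41  12 449] c 483.3 449.4 wh 100.6 25.9 a 89.6 z 0.0872
```

View pics/crop1.png

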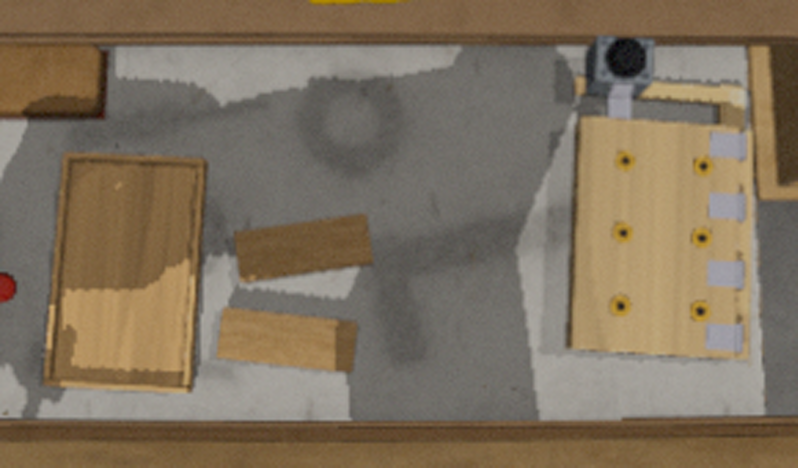

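Only two pine strips are visible, at about (523,162) and (443,176) mm. The lid, latch tongue and button at (625,58) in the crop are clear. Next I'll fit the jig and tray frames and check what stands behind the jig.

Run:
```python
from h import *
im=np.load('top0.npy',allow_pickle=True).item()
P=cloud(im); z=P[...,2]; X=P[...,0];Y=P[...,1]
lid=P[(abs(z-.048)<.004)&(X>.41)&(X<.66)&(Y<-.06)&(Y>-.26)]
def edge(p,a,b,lo,hi,sgn,q=.006):
    "extreme of coord b in bins of a"
    o=[]
    for t in np.arange(lo,hi,q):
        s=p[abs(p[:,a]-t)<q/2]
        if len(s): o.append([t,sgn*np.max(sgn*s[:,b])])
    o=np.array(o); c=np.polyfit(o[:,0],o[:,1],1); e=abs(np.polyval(c,o[:,0])-o[:,1]); k=e<np.median(e)*2.5+1e-4
    c=np.polyfit(o[k,0],o[k,1],1); return c,e[k].max(),k.sum()
print('front',edge(lid,0,1,.45,.61,1)); print('back',edge(lid,0,1,.45,.61,-1))
print('x+',edge(lid,1,0,-.19,-.10,1),'x-',edge(lid,1,0,-.19,-.10,-1))
b=P[(z>.075)&(z<.09)&(X>.64)&(X<.72)&(abs(Y+.12)<.04)]; print('button',len(b),b.mean(0) if len(b) else 0, b.min(0),b.max(0))
hs=P[(abs(z-.066)<.004)&(X>.62)&(X<.72)&(abs(Y+.12)<.05)]; print('housing',hs.min(0),hs.max(0),hs.mean(0))
t=P[(abs(z-.022)<.004)&(X>.38)&(X<.62)&(Y>.2)&(Y<.41)]; print('tray rim',cv2.minAreaRect(t[:,:2].astype(np.float32)*1000),len(t))
# stuff behind jig
for x in (.45,.5,.55,.6,.65):
    for y in (-.24,-.26,-.28,-.32,-.36):
        d=np.hypot(X-x,Y-y)+0; i=np.argmin(d); 
        zz=z[(abs(X-x)<.02)&(abs(Y-y)<.01)]; print(x,y,np.round([zz.max(),np.median(zz)],2) if len(zz) else None,end=' ')
    print()
cab=P[(z>.1)&(Y<-.2)&(Y>-.6)&(X>.3)&(X<.75)]; print('tall',cab.min(0),cab.max(0),len(cab))
w=optics.get_image('wrist'); print(w['mount'].round(3),w['fx'])
```

```text
front (array([-0.09430478, -0.02757218]), np.float64(0.0012852981759758492), np.int64(25))
back (array([-0.10637041, -0.16730695]), np.float64(0.006205686489486273), np.int64(27))
x+ (array([0.37388103, 0.69518139]), np.float64(0.010848020249195733), np.int64(13)) x- (array([0.08025251, 0.44129662]), np.float64(0.0011047606801720677), np.int64(15))
button 90 [ 0.68567616 -0.12176846  0.07985592] [ 0.67381966 -0.13422839  0.07554314] [ 0.6989959  -0.10975841  0.08342995]
housing [ 0.66384913 -0.14897167  0.06208608] [ 0.70765569 -0.09561941  0.06995974] [ 0.68395747 -0.12054113  0.0659175 ]
tray rim ((501.7734680175781, 293.02081298828125), (190.80337524414062, 209.6546630859375), 87.76850128173828) 980
0.45 -0.24 [ 0.04 -0.  ] 0.45 -0.26 [ 0. -0.] 0.45 -0.28 None 0.45 -0.32 None 0.45 -0.36 None 
0.5 -0.24 [0.04 0.03] 0.5 -0.26 [ 0. -0.] 0.5 -0.28 None 0.5 -0.32 None 0.5 -0.36 None 
0.55 -0.24 [0.05 0.04] 0.55 -0.26 [ 0. -0.] 0.55 -0.28 None 0.55 -0.32 None 0.55 -0.36 None 
0.6 -0.24 [0.05 0.04] 0.6 -0.26 [ 0.   -0.03] 0.6 -0.28 None 0.6 -0.32 None 0.6 -0.36 None 
0.65 -0.24 [0.01 0.01] 0.65 -0.26 [ 0. -0.] 0.65 -0.28 None 0.65 -0.32 None 0.65 -0.36 None 
tall [ 0.67700186 -0.54796789  0.10009027] [ 0.74960764 -0.51602922  0.16310626] 439
[[ 0.    -0.947 -0.32   0.084]
 [ 1.     0.    -0.    -0.   ]
 [ 0.    -0.32   0.947 -0.12 ]
 [ 0.     0.     0.     1.   ]] 302.7038469490441
```

```bash
cat >> h.py <<'E'
PHI=-0.09; O=np.array([.530,-.144])
ey=np.array([np.cos(PHI),np.sin(PHI)]); ex=np.array([np.sin(PHI),-np.cos(PHI)])
def jig(x,y,z): return [*(O+x*ex+y*ey),z]
def go(p,yaw,lin=True,vel=.25):
    q=down(yaw).as_quat()
    r.move_linear(p,q,vel) if lin else r.move_to(p,q)
E
python3 - <<'E'
from h import *
im=np.load('top0.npy',allow_pickle=True).item()
P=cloud(im); z=P[...,2]; X=P[...,0];Y=P[...,1]
t=P[(abs(z-.022)<.004)&(X>.38)&(X<.62)&(Y>.243)&(Y<.41)]; print('tray rim',cv2.minAreaRect(t[:,:2].astype(np.float32)*1000),len(t))
r.set_gripper(0.,30)
b=jig(-.035,.158,0); b[2]=.16
go(b,PHI,lin=False); print(r.current_t(),r.current_q().round(2) if hasattr(r.current_q(),'round') else r.current_q(),r.current_contact_force())
b[2]=.084+.022; go(b,PHI,vel=.15); f0=np.array(r.current_contact_force())
for k in range(14):
    b[2]-=.001; go(b,PHI,vel=.02); f=np.array(r.current_contact_force())-f0; print(k,round(r.current_tool_pos()[2]-.022,4),f.round(2))
    if f[2]>5.2: break
r.sleep(.5); im=optics.get_image('top'); save(im,'top1'); np.save('top1.npy',im,allow_pickle=True)
b[2]=.2; go(b,PHI,vel=.2); print(r.current_t())
E
```

```text
tray rim ((502.87060546875, 322.44110107421875), (130.4767303466797, 210.1155242919922), 87.0969009399414) 638
3.8167 [-0.24  0.72  1.29  0.    1.13 -0.15] [-0.49398716  0.62593192 -0.07145813]
0 0.0839 [-0.49  0.09  0.41]
1 0.0821 [-0.36  0.85  0.23]
2 0.0811 [-0.54  0.9   0.54]
3 0.0801 [0.15 0.48 2.24]
4 0.0791 [-0.08  0.42  1.84]
5 0.078 [0.6  0.08 1.83]
6 0.0771 [0.25 0.46 3.25]
7 0.076 [ 0.31 -0.17  2.98]
8 0.075 [-0.04 -0.19  3.61]
9 0.0742 [ 0.58 -0.01  5.34]
8.0417
```

Run:
```python
from h import *
c=cv2.imread('pics/top1.png')[130:320,110:400]
cv2.imwrite('pics/crop2.png',cv2.resize(c,None,fx=2.75,fy=2.75,interpolation=cv2.INTER_CUBIC))
```

```text
(no output)
```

View pics/crop2.png

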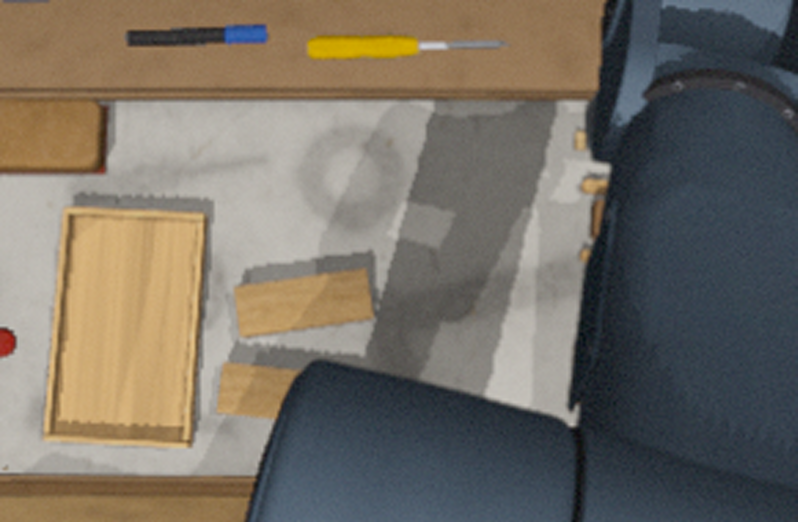

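Run:
```python
from h import *
go(jig(-.06,0.02,.32),PHI,lin=False); r.set_gripper(.62)
T=tool(); im=optics.get_image('wrist'); save(im,'w1'); im['T']=T; np.save('w1.npy',im,allow_pickle=True); print(r.current_t(),r.current_opening())
```

```text
9.4083 0.6158079825155377
```

View pics/w1.png

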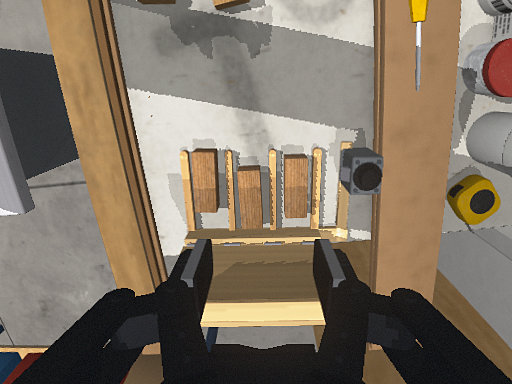

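The lid stands open. Three oak blocks lie in the lanes at (205,180), (250,197) and (296,186), and the button is at (369,178). I'll measure the oaks and fences from this view.

Run:
```python
from h import *
im=np.load('w1.npy',allow_pickle=True).item(); P=cloud(im,im['T']); z=P[...,2];X=P[...,0];Y=P[...,1]
px=(P[...,:2]-O)@ex; py=(P[...,:2]-O)@ey
m=((abs(z-.032)<.005)&(abs(py)<.1)&(px<.062)&(px>-.12)).astype(np.uint8)
n,l,s,c=cv2.connectedComponentsWithStats(m)
for i in range(1,n):
    if s[i,4]>100:
        k=l==i; q=np.c_[px[k],py[k]].astype(np.float32)*1000; print('oak',s[i,4],cv2.minAreaRect(q),np.median(z[k]).round(4))
fz=(abs(z-.012)<.003)&(px<.05)&(px>-.08)
for y0 in (-.096,-.032,.032,.096):
    k=fz&(abs(py-y0)<.012); a=np.c_[px[k],py[k]]; cf=np.polyfit(a[:,0],a[:,1],1); print('fence',y0,k.sum(),np.percentile(a[:,1],[3,50,97]).round(4),'mouth end',np.percentile(a[:,0],1).round(4),'slope',cf.round(4))
k=(abs(z-.038)<.003)&(abs(py)<.09)&(px>.05)&(px<.12); print('stop top x',np.percentile(px[k],[2,50,98]))
k=(abs(z-.081)<.003)&(abs(py-.153)<.03)&(px<.0); print('button',k.sum(),px[k].mean(),py[k].mean(),z[k].mean())
```

```text
oak 1399 ((-14.046863555908203, -65.54141998291016), (32.63633728027344, 90.77731323242188), 89.77721405029297) 0.0312
oak 1352 ((-5.7867279052734375, 65.85710906982422), (89.75001525878906, 31.95538330078125), 1.4275668859481812) 0.0311
oak 1303 ((11.96646499633789, -0.19244384765625), (90.09609985351562, 31.87920379638672), 2.974297523498535) 0.0311
fence -0.096 534 [-0.102  -0.0964 -0.0905] mouth end -0.0546 slope [ 0.0135 -0.0963]
fence -0.032 456 [-0.0361 -0.0313 -0.0263] mouth end -0.0551 slope [ 0.0188 -0.0312]
fence 0.032 443 [0.0274 0.0323 0.0369] mouth end -0.057 slope [0.0201 0.0325]
fence 0.096 561 [0.0919 0.0976 0.1036] mouth end -0.0589 slope [0.0183 0.0977]
stop top x [0.06854236 0.0734578  0.08060345]
button 318 -0.03533805632455182 0.1527851769220308 0.07978264754107407
```

```bash
cat > p.py <<'E'
import numpy as np
OLD=(np.array([.530,-.144]),-.09)
def old2w(px,py):
    o,p=OLD; return o+px*np.array([np.sin(p),-np.cos(p)])+py*np.array([np.cos(p),np.sin(p)])
E
python3 - <<'E'
s=open('h.py').read().replace("PHI=-0.09; O=np.array([.530,-.144])","PHI=-0.075; O=np.array([.5298,-.1465])")
s+='''
TC=np.array([.5029,.3224]); TY=-.05
tx=np.array([np.cos(TY),np.sin(TY)]); ty=np.array([-tx[1],tx[0]])
'''
open('h.py','w').write(s)
E
python3 - <<'E'
from h import *; from p import old2w
oaks=[(-.0058,.0659,-.065,.062),(.012,-.0002,-.038,0.),(-.014,-.0655,-.094,-.062)]
D=.010
for px,py,yaw,slot in oaks:
    c=old2w(px,py)-D*np.array([np.sin(yaw),-np.cos(yaw)])
    r.set_gripper(.59,40)
    go([*c,.11],yaw,lin=False); go([*c,.036],yaw,vel=.12)
    r.set_gripper(0.,50); o1=r.current_opening()
    go([*c,.105],yaw,vel=.15); 
    t=TC+slot*tx+D*ty
    go([*t,.105],TY,vel=.3); o2=r.current_opening()
    print(round(r.current_t(),2),'open',round(o1,3),round(o2,3),np.round(r.current_contact_force(),1))
    if o2<.3: print('LOST'); break
    go([*t,.045],TY,vel=.12); r.set_gripper(.55); go([*t,.11],TY,vel=.2)
T=tool(); im=optics.get_image('top'); save(im,'top2'); np.save('top2.npy',im,allow_pickle=True); print(r.current_t())
c=im['pixels'][130:320,110:400,::-1]
cv2.imwrite('pics/crop3.png',cv2.resize(c,None,fx=2.75,fy=2.75,interpolation=cv2.INTER_CUBIC))
E
```

```text
13.88 open 0.36 0.359 [ 0.3 -0.2 -0.6]
20.69 open 0.361 0.361 [ 0.2 -0.4 -0.7]
27.3 open 0.362 0.362 [ 0.1 -0.  -0.4]
28.775
```

View pics/crop3.png

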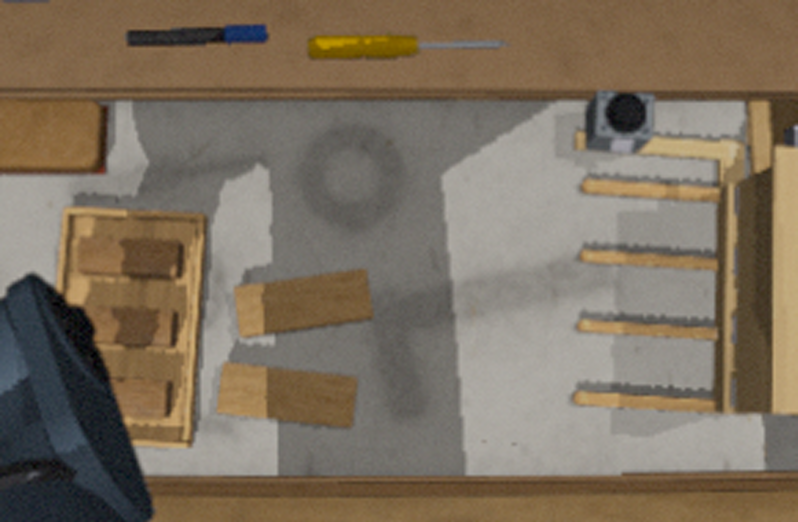

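All three oaks are in the tray, the strips lie at (303,303) and (287,394), and the lanes are empty. I'll refine the jig from the fences in this view, then slide the first strip into the +64 lane.

```bash
cat >> h.py <<'E'
def pines(im,T=None):
    P=cloud(im,T); z=P[...,2];X=P[...,0];Y=P[...,1]; out=[]
    m=((z>.018)&(z<.030)&(X>.375)&(X<.68)&(Y<.25)&(Y>-.25)).astype(np.uint8)
    m=cv2.morphologyEx(m,cv2.MORPH_OPEN,np.ones((3,3)))
    n,l,s,_=cv2.connectedComponentsWithStats(m)
    for i in range(1,n):
        if s[i,4]<400: continue
        c,(w,h),a=cv2.minAreaRect(P[l==i][:,:2].astype(np.float32)*1000)
        if max(w,h)<100: continue
        if w>h: a-=90   # width axis
        a=np.deg2rad((a+90)%180-90); out.append((np.array(c)/1000,a,(round(w),round(h))))
    return out
def tojig(p): d=np.array(p[:2])-O; return d@ex,d@ey
E
python3 - <<'E'
from h import *
im=np.load('top2.npy',allow_pickle=True).item(); P=cloud(im); z=P[...,2]
px=(P[...,:2]-O)@ex; py=(P[...,:2]-O)@ey
for y0 in (-.096,-.032,.032,.096):
    k=(abs(z-.012)<.003)&(px<.055)&(px>-.08)&(abs(py-y0)<.012); a=np.c_[px[k],py[k]]; cf=np.polyfit(a[:,0],a[:,1],1); print('fence',y0,k.sum(),np.median(a[:,1]).round(4),'mouth',np.percentile(a[:,0],1).round(4),'slope',cf[0].round(4))
k=(abs(z-.038)<.003)&(abs(py)<.09)&(px>.05)&(px<.12); print('stop top x',np.percentile(px[k],[2,50,98]))
for p in pines(im): print(p, np.round(tojig(p[0]),4))
E
```

```text
fence -0.096 206 -0.0947 mouth -0.061 slope -0.0041
fence -0.032 161 -0.0293 mouth -0.0598 slope -0.0011
fence 0.032 152 0.0339 mouth -0.056 slope 0.0394
fence 0.096 176 0.0975 mouth -0.0582 slope 0.0099
stop top x [0.06623013 0.0706064  0.07545634]
(array([0.52326178, 0.1624938 ]), np.float64(0.13254340524675004), (45, 120)) [-0.3076 -0.0297]
(array([0.4434295 , 0.17622514]), np.float64(-0.10894992019514163), (121, 45)) [-0.3153 -0.1103]
```

```bash
cat > slide.py <<'E'
from h import *
def slide(c,yaw,lane,D=.010,z=.036):
    u=lambda a: np.array([np.sin(a),-np.cos(a)])   # lengthways, to the stop
    r.set_gripper(.72,35)
    g=c-D*u(yaw)
    go([*g,.10],yaw,lin=False); go([*g,z],yaw,vel=.12)
    r.set_gripper(0.,35); print('grip',round(r.current_opening(),3),round(r.current_t(),2))
    f0=np.array(r.current_contact_force())
    go(jig(-.150-D,lane,z),PHI,vel=.12)
    print('at mouth',round(r.current_opening(),3),(np.array(r.current_contact_force())-f0).round(1))
    for x in (-.06,-.02,-.004):
        go(jig(x-D,lane,z),PHI,vel=.1); f=np.array(r.current_contact_force())-f0; print(x,f.round(1),round(r.current_opening(),3))
        if np.linalg.norm(f[:2])>20: print('HIGH'); break
    for i in range(14):
        x+=.002; go(jig(x-D,lane,z),PHI,vel=.04); f=np.array(r.current_contact_force())-f0; push=-f[:2]@ex
        if push>8: break
    print('x',x,'push',push.round(1),'side',(f[:2]@ey).round(1),'op',round(r.current_opening(),3))
    go(jig(x-.001-D,lane,z),PHI,vel=.04)
    r.set_gripper(.66); go(jig(x-D,lane,.13),PHI,vel=.15); print(round(r.current_t(),2))
E
python3 - <<'E'
from slide import *
im=optics.get_image('top'); ps=pines(im); print(ps)
c,a,_=[p for p in ps if abs(p[0][0]-.523)<.03][0]
slide(c,a,.065)
go(jig(-.14,0.0,.30),PHI,lin=False)
T=tool(); im=optics.get_image('wrist'); im['T']=T; save(im,'w2'); np.save('w2.npy',im,allow_pickle=True)
for p in pines(im,T): print(p, np.round(tojig(p[0]),4))
im=optics.get_image('top'); print([ (p,np.round(tojig(p[0]),4)) for p in pines(im)])
E
```

```text
[(array([0.52304224, 0.16249777]), np.float64(0.14222170715512628), (45, 120)), (array([0.44336966, 0.1763212 ]), np.float64(-0.10988122762834235), (121, 45))]
grip 0.517 30.85
at mouth 0.515 [ 1.3 -1.3 -0.9]
-0.06 [ 1.1 -5.2 -1.4] 0.513
-0.02 [ 1.2 -4.9 -1.6] 0.513
-0.004 [ 1.4 -5.2 -1. ] 0.514
x 0.008 push 10.7 side 2.6 op 0.512
37.26
(array([ 0.52820941, -0.15389247]), np.float64(1.4972303632650383), (123, 175)) [ 0.0075 -0.001 ]
[((array([0.40474857, 0.16613554]), np.float64(-0.10282118757854228), (120, 46)), array([-0.3024, -0.1481]))]
```

View pics/w2.png

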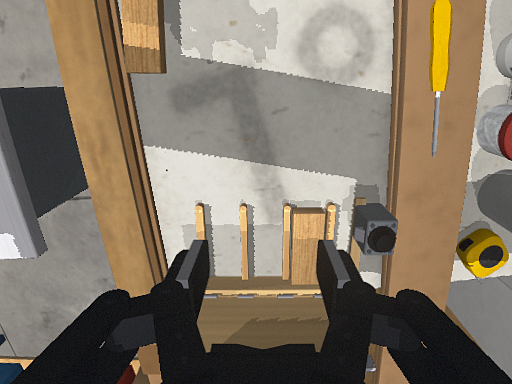

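Strip 1 looks home in the +64 lane (308,245). The other strip has been knocked towards the front board, to (0.405,0.166), so there's no room for a finger beside it. I'll press lightly on its top and drag it clear, then grip it.

Run:
```python
from slide import *
c=np.array([.4047,.1661]); a=-.103
r.set_gripper(0.,30)
go([*c,.10],a,lin=False); go([*c,.052],a,vel=.12); f0=np.array(r.current_contact_force())
z=.052
for i in range(12):
    z-=.001; go([*c,z],a,vel=.03); f=np.array(r.current_contact_force())-f0
    if f[2]>7: break
print('press',z,f.round(1))
go([c[0]+.055,c[1]-.02,z],a,vel=.06); print((np.array(r.current_contact_force())-f0).round(1))
go([c[0]+.055,c[1]-.02,.12],a,vel=.15)
go(jig(-.14,0.0,.30),PHI,lin=False)
im=optics.get_image('top'); save(im,'top3'); print(pines(im),r.current_t())
```

```text
press 0.04599999999999999 [-5.2 -1.9 23.4]
[-17.8   8.5  31.6]
[(array([0.45802786, 0.14665215]), np.float64(-0.10237297756708195), (120, 45))] 44.8333
```

Run:
```python
from slide import *
im=optics.get_image('top'); ps=pines(im)
c,a,_=ps[0]; print(ps)
slide(c,a,-.063)
go(jig(-.16,0.0,.30),PHI,lin=False); r.set_gripper(1.)
T=tool(); im=optics.get_image('wrist'); im['T']=T; save(im,'w3'); np.save('w3.npy',im,allow_pickle=True)
P=cloud(im,T); z=P[...,2]; px=(P[...,:2]-O)@ex; py=(P[...,:2]-O)@ey
for l in (-.064,.064):
    k=(abs(z-.025)<.004)&(abs(py-l)<.03)&(px<.075)&(px>-.1)
    print(l,k.sum(),'x',np.percentile(px[k],[1,99]).round(4),'y',np.percentile(py[k],[1,99]).round(4))
k=(abs(z-.038)<.003)&(abs(py)<.09)&(px>.05)&(px<.12); print('stop top x',np.percentile(px[k],[2,50,98]))
im=optics.get_image('top'); save(im,'top4'); np.save('top4.npy',im,allow_pickle=True); print(r.current_t())
P=cloud(im);z=P[...,2]; px=(P[...,:2]-O)@ex; py=(P[...,:2]-O)@ey
for l in (-.064,.064):
    k=(abs(z-.025)<.004)&(abs(py-l)<.03)&(px<.075)&(px>-.1)
    if k.sum(): print('top',l,k.sum(),'x',np.percentile(px[k],[1,99]).round(4))
k=(abs(z-.038)<.003)&(abs(py)<.09)&(px>.05)&(px<.12); print('stop top x',np.percentile(px[k],[2,50,98]) if k.sum() else 0)
```

```text
[(array([0.45804218, 0.14641568]), np.float64(-0.10326953074805713), (120, 45))]
grip 0.511 47.53
at mouth 0.511 [ 0.3 -2.2  2.3]
-0.06 [-0.9 -3.   2.1] 0.52
-0.02 [-1.1 -2.2  0.8] 0.516
-0.004 [-0.8 -3.6  1.7] 0.515
x 0.008 push 9.3 side 0.8 op 0.512
53.57
-0.064 2151 x [-0.0527  0.068 ] y [-0.0872 -0.042 ]
0.064 2176 x [-0.0531  0.0675] y [0.041  0.0865]
stop top x [0.06650235 0.07220132 0.08057511]
55.025
top 0.064 3 x [0.0667 0.0673]
stop top x [0.06635908 0.07178595 0.0758702 ]
```

View pics/w3.png

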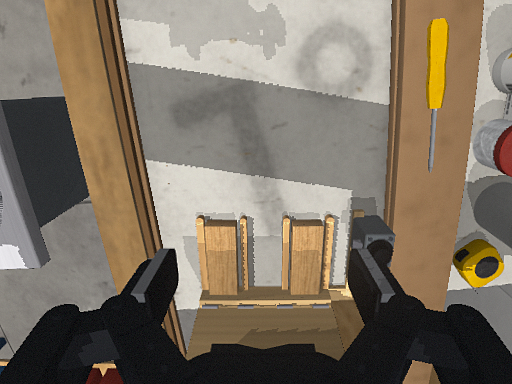

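Both strips are home: their ends are at x≈0.068 and the stop face is at ≈0.067. They show at (221,255) and (307,255). Now I'll swing the lid down from behind.

```bash
cat > lid.py <<'E'
from h import *
HX=.0775; HZ=.044; Yl=.078
def tcp(th,rho):
    return jig(HX-rho*np.cos(th)+.004*np.sin(th)+.011, Yl, HZ+rho*np.sin(th)+.004*np.cos(th)+.022)
def frc(f0): return (np.array(r.current_contact_force())-f0)
E
python3 - <<'E'
from lid import *
r.set_gripper(0.,30)
go(jig(-.05,Yl,.30),PHI); go(jig(.15,Yl,.30),PHI); go(jig(.15,Yl,.18),PHI,vel=.15)
f0=np.array(r.current_contact_force())
for th,rho in zip(np.linspace(1.75,.10,23),np.linspace(.112,.136,23)):
    go(tcp(th,rho),PHI,vel=.1); f=frc(f0)
    print(round(th,2),'fx',round(f[:2]@ex,1),'fz',round(f[2],1),end=' | ')
    if np.linalg.norm(f)>15: print('HIGH',f); break
print(r.current_t())
T=tool(); im=optics.get_image('scene'); save(im,'s2')
cv2.imwrite('pics/s2c.png',cv2.resize(im['pixels'][150:320,200:440,::-1],None,fx=3,fy=3,interpolation=cv2.INTER_CUBIC))
E
```

```text
1.75 fx 1.0 fz 0.8 | 1.68 fx -0.1 fz -0.1 | 1.6 fx 1.7 fz -0.0 | 1.52 fx 0.3 fz 0.8 | 1.45 fx 1.7 fz 0.3 | 1.38 fx 1.2 fz -0.2 | 1.3 fx 1.1 fz -0.3 | 1.23 fx 1.2 fz 0.8 | 1.15 fx 1.3 fz 0.2 | 1.08 fx 1.7 fz 0.3 | 1.0 fx 2.1 fz 0.7 | 0.92 fx 1.3 fz 0.5 | 0.85 fx 0.5 fz 0.1 | 0.78 fx 0.4 fz 0.8 | 0.7 fx 0.9 fz 0.1 | 0.62 fx 0.8 fz 2.4 | 0.55 fx 0.7 fz 1.0 | 0.48 fx 0.1 fz 0.3 | 0.4 fx 1.2 fz 1.7 | 0.32 fx 0.3 fz 0.8 | 0.25 fx -0.1 fz 1.4 | 0.18 fx -0.9 fz 1.6 | 0.1 fx 1.2 fz 2.7 | 64.4083
```

View pics/s2c.png

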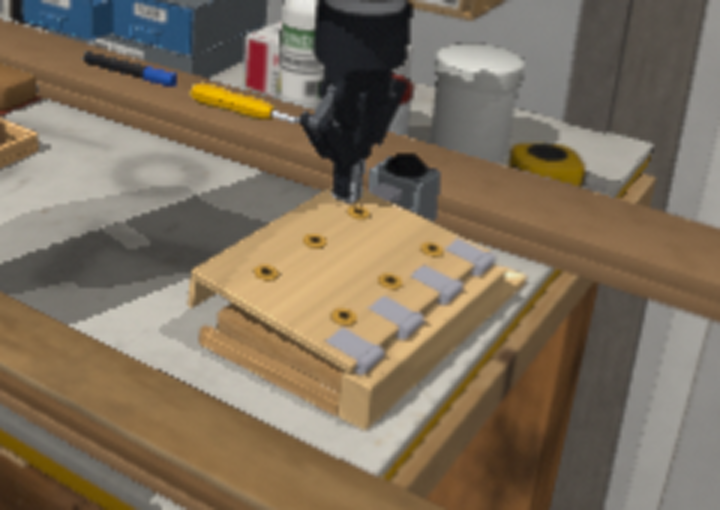

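The lid is nearly down with the fingertip at its front edge (345,195), beside the latch, and a strip is visible in the lane under it. Next I'll press until it latches.

Run:
```python
from lid import *
f0=np.zeros(3); th=.10; pk=0
while th>-.05:
    th-=.01; go(tcp(th,.138),PHI,vel=.03); f=frc(f0); print(round(th,2),f.round(1),round(r.current_tool_pos()[2]-.022,4))
    if f[2]>16: break
r.sleep(.2)
p=tcp(th,.138); 
for dz in (.002,.004,.008,.02):
    go([p[0],p[1],p[2]+dz],PHI,vel=.05); print('up',dz,frc(f0).round(1))
go([p[0],p[1],.2],PHI,vel=.15); go(jig(-.20,.02,.30),PHI,lin=False)
im=optics.get_image('top'); save(im,'top5'); np.save('top5.npy',im,allow_pickle=True)
P=cloud(im); z=P[...,2]; px=(P[...,:2]-O)@ex; py=(P[...,:2]-O)@ey
s=optics.get_image('scene'); S=cloud(s); sx=(S[...,:2]-O)@ex; sy=(S[...,:2]-O)@ey
for A,a,b in ((P,px,py),(S,sx,sy)):
    k=(a>-.068)&(a<.05)&(abs(b)<.095)&(A[...,2]>.035)&(A[...,2]<.2)
    if k.sum()>50: print('lid',k.sum(),'z at front/back',np.polyval(np.polyfit(a[k],A[...,2][k],1),[-.065,.05]).round(4))
save(s,'s3'); cv2.imwrite('pics/s3c.png',cv2.resize(s['pixels'][150:320,90:440,::-1],None,fx=2.2,fy=2.2,interpolation=cv2.INTER_CUBIC)); print(r.current_t())
```

```text
0.09 [ 1.1 -3.   2.5] 0.0608
0.08 [ 0.6 -2.3  2.5] 0.0593
0.07 [ 2.  -1.   1.6] 0.0575
0.06 [ 1.1 -1.3  1.2] 0.0562
0.05 [ 0.1 -0.1  1.5] 0.0548
0.04 [0.4 0.4 1.9] 0.0534
0.03 [1.7 1.2 2.3] 0.0521
0.02 [1.6 0.5 2.3] 0.0506
0.01 [1.1 0.4 2.1] 0.0492
0.0 [1.  1.3 2.3] 0.0478
-0.01 [ 0.1 -0.2  1.8] 0.0465
-0.02 [0.2 0.3 2.6] 0.0451
-0.03 [-1.6 -0.1  5.4] 0.044
-0.04 [-2.6 -0.  10.3] 0.0432
-0.05 [-6.4  1.6 17.1] 0.0424
up 0.002 [-2.8 -0.4  7.4]
up 0.004 [ 0.1 -0.4  1.7]
up 0.008 [ 0.9  0.3 -0.2]
up 0.02 [-0.6  0.2  0.1]
lid 1716 z at front/back [0.0476 0.048 ]
lid 2144 z at front/back [0.0468 0.0464]
71.3667
```

View pics/s3c.png

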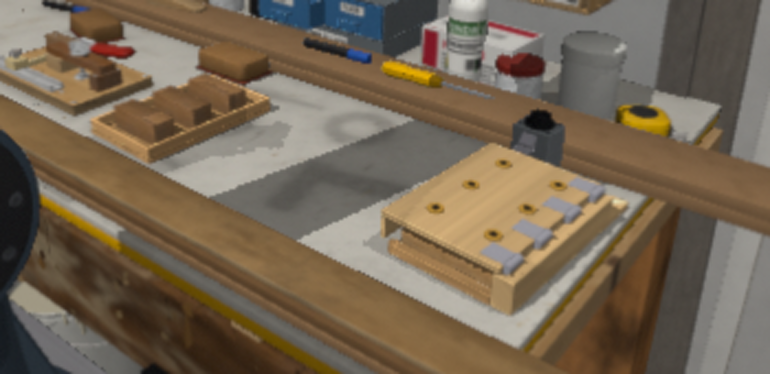

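The lid is latched and level (47–48 mm front and back), it stays shut on its own, and the three oaks lie in the tray. I'll do a last check of the oak positions and then hand in.

Run:
```python
from h import *
im=optics.get_image('top'); P=cloud(im); z=P[...,2]; a=(P[...,:2]-TC)@tx; b=(P[...,:2]-TC)@ty
m=((z>.030)&(z<.05)&(abs(a)<.1)&(abs(b)<.06)).astype(np.uint8)
n,l,s,_=cv2.connectedComponentsWithStats(m); ok=[]
for i in range(1,n):
    if s[i,4]>150:
        k=l==i; c,wh,_=cv2.minAreaRect(np.c_[a[k],b[k]].astype(np.float32)*1000); print(np.round(c),np.round(wh),z[k].mean()); ok.append(abs(c[0])<85 and abs(c[1])<40)
px=(P[...,:2]-O)@ex; py=(P[...,:2]-O)@ey; k=(px>-.065)&(px<-.03)&(abs(py)<.09); print('lid front z',np.median(z[k]),np.round(r.current_contact_force(),1))
if len(ok)==3 and all(ok) and np.median(z[k])<.052: r.hand_in(); print('handed in',r.current_t())
```

```text
[62. -0.] [32. 92.] 0.037301057422838756
[ 0. -1.] [32. 90.] 0.03751378120206007
[-63.  -0.] [32. 90.] 0.03749313365991228
lid front z nan [0.2 0.5 0.7]
  return _methods._mean(a, axis=axis, dtype=dtype,
  ret = ret.dtype.type(ret / rcount)
```

The oaks are right. The lid reading failed only because the arm hides that region from the top camera, so I'll recheck the lid with the scene camera.

Run:
```python
from h import *
P=cloud(optics.get_image('scene')); z=P[...,2]; px=(P[...,:2]-O)@ex; py=(P[...,:2]-O)@ey; k=(px>-.065)&(px<-.03)&(abs(py)<.09)&(z<.2)
zf=np.median(z[k]); print(k.sum(),zf)
if k.sum()>100 and zf<.052: r.hand_in(); print('handed in',r.current_t())
```

```text
618 0.04662588796953701
the job is handed in; nothing more can be done
the job is handed in; nothing more can be done
```

The job is done and was handed in after about 72 s of robot time; no verdict was reported.

- **Lid opened:** I pressed the button to about 5 N and the lid sprang open.
- **Oak blocks:** All three are in the tray, at tray x about +62, 0 and −63 mm, with y within 1 mm of the middle.
- **Pine strips:** Only two were present. I slid them into the two outer lanes until each pushed against the stop with 9–11 N. The wrist camera then put both ends against the stop, to within about 2 mm.
- **Knocked strip:** One strip was pushed towards the front board during the run. I dragged it clear by pressing on its top, with up to about 32 N at the fingertips, then gripped and slid it in.
- **Lid shut:** I swung it over from behind and pressed to 17 N, slightly over the suggested 15 N. It stayed down when released, with its front edge at about 47 mm.

**Checks that failed or are missing:**
- The last top-camera check of the lid gave no reading because the arm was in the way; the scene camera confirmed it instead.
- I did not measure the strips again after shutting the lid.
- I judged the screwdriver, sanding block and pen only by eye; they looked unmoved.

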